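Fit the ring-type lock pin to a reel cart axle

TASK

Lock the wheel on its axle: take the pin with the wire ring out of the pin rack and, with its ring pointing towards the axle's free end, push it down through the square hole in the axle's end until its collar sits fully home on the axle. The axle has unknown end play of some 3 cm, so feel for the hole with the pin's tip and press gently, never with more than about 40 N. Then swing the ring over the axle's free end until it hangs straight down, let go, and leave the other things as they are.

Things in the scene. Friction and masses are not known exactly. Their poses are not given: they have to be found in the camera images.
- stand: Fixed grey stand holding a cart wheel and its axle. Origin on the table below the axle; z up; x level along the axle towards its free end. Axle centre line at z = 110 mm. The axle's end is a steel bar 24 mm wide (y) and 18 mm high (top at z = 119 mm, bottom 101 mm), ending 12 mm beyond the hole's centre. Nothing lies under it down to the table.
- wheel_top (a point): Top of the stand's black tyre, 182 mm above the table; the tyre (144 mm across) ends at x = -80 mm in the stand's frame and a round hub 40 mm thick reaches on to x = -27 mm.
- hole_in (a point): Point on the stand, level with the axle's top face and over its centre line, where the pin hole's centre would be with the axle pushed fully in. The axle really sits 4 to 30 mm further out (not measured): the hole lies 4 to 30 mm from this point along the stand's +x. The axle is stiff: it stays put unless pushed along with over 80 N.
- hole_low (a point): Point on the stand 18 mm below hole_in, at the axle's underside. The hole goes straight down through the axle: 11.5 mm square, sides parallel to the axle, 1 mm chamfer at its mouth. From about 9 mm down a spring ball presses on the pin: going on takes about 4 to 12 N, and the pin does not drop home by itself.
- pin_grip (a point): On the axis of the lock pin (steel, about 120 g, 67 mm tall), the only pin with a wire ring; in its grip tab, 60 mm above the tip, 33 mm above the collar's underside. Axes: z up the pin, x the way its ring points. Grip tab: 14 mm thick along y, 18 mm along x, 39 to 67 mm above the tip. It starts upright in one of the rack's places; lift it straight out.
- pin_seat (a point): Centre of the underside of the lock pin's collar, 27 mm above the tip; fully home it lies on the axle's top face, at the start on the rack's top. Collar: 24 mm along y, 18 mm along x, 12 mm high. Shank below it: 10 mm square, 27 mm long, the lowest 3 mm tapered to 8 mm square.
- ring (a joint): Angle of the lock pin's ring about the pin's y axis, rad; hinge line 33 mm above the tip, crossing the pin's axis. 0 = straight up along the tab, pi/2 = straight out along the pin's +x, pi (end stop) = straight down along the shank. Starts at 1.25 to 1.55. The hinge is stiff (0.06 N m) and stays where it is left; pushed off its arc the bar jams against a finger.
- ring_bar (a point): Middle of the ring's 6 mm thick cross-bar, 38 mm from the hinge line, parallel to the pin's y. The ring is a stiff wire loop: two 5 mm arms, 31 mm clear between them, pass either side of the axle. The bar's ends stick out past the arms to 37 mm either side of this point: thumb bars that two fingers straddling the axle can push.
- rack: Fixed black pin rack 42 mm high, 70 mm along its x, 260 mm along its y, origin under its centre on the table; pins stand in three places at y = -85, 0 and 85 mm, their x axes along the rack's x.
- teepin: Plain pin with a T handle and no ring, in the rack; leave alone.
- knobpin: Plain pin with a round knob and no ring, in the rack; leave alone.
- wrench: Wrench 180 mm lying on the table; leave alone.
- driver: Screwdriver 200 mm lying on the table; leave alone.
- washer: Flat steel washer 48 mm wide on the table; leave alone.
- spacer: Aluminium sleeve 40 mm wide, 30 mm high on the table; leave alone.
- grease: Can 66 mm wide, 100 mm high; leave alone.
- cartwheel: Loose black wheel 100 mm wide, 30 mm high, lying flat; leave alone.
Mind the look-alikes: they are no part of the job. Leave any purple look-alike of the stand alone.

How it is judged:
By the outcome, as a careful person would: the job done as asked, in the order asked, and still so for the second after the job is handed in, with the robot touching nothing.
It also fails if it takes over 72 s, if anything falls off the work surface, if the arm or the gripper's body presses on something with over 40 N, if the wrist force passes 120 N, or if a joint passes its speed limit or range.

ROBOT

A 6-joint arm with a two-finger parallel gripper is mounted at the origin on the work surface. World frame = base frame: x ahead of the robot, y to its left, z up, the work surface at z = 0. Lengths are in m, angles in rad, forces in N, time in s.
With the tool pointing down it reaches from about 0.3 to 0.825 m from the base axis. Payload 5.4 kg.
Tool frame: the origin (TCP) lies at the very end of the fingers, on their centre line; the grasp point (between the pads) lies 19 mm behind it; x points along the fingers, z is the direction in which the jaws open and shut, and the axes are right-handed (so a half turn about x gives the same grasp; the last joint's range is limited). The gripper opens to 92 mm and grips with 3 to 60 N. Pads are 20 mm wide; open, the fingers measure 128 mm over their backs; the gripper's body (75 mm by 189 mm) begins 69 mm behind the grasp point.
Start: joints at [-1.55, 0.158, 1.597, -0, 1.386, -0.21], TCP at [0.132, -0.56, 0.215] pointing down, gripper open.
Joint ranges: [-2.91, 2.91], [-0.94, 2.29], [0.18, 2.7], [-1.29, 4.43], [0.17, 2.64], [-3, 3]. Speed limits (rad/s): [2.57, 2.57, 3.14, 3.14, 3.14, 3.14].

INTERFACE

Orientations are given as a rotation vector (axis times angle).
In Python, from station import robot, optics gives the robot as it stands.
- The arm moves only by the tool arm_command, never from a script. Its argument "series" is a list of rows, each a list of 3 entries, a list of its own where there are three numbers: the shift along the tool's x, y, z in cm, then the turn, a rotation vector about the tool's x, y, z in degrees, then the closure in counts, from 0 (fully open) to 255 (shut). In form: [[[tx, ty, tz], [ax, ay, az], jaw], ...]. A call has 1 to 5 rows; each row is the pose to reach, as a shift and turn from the pose commanded when the call began, along the tool's axes at that moment; what a row does not reach only later rows make up. A row lasts 1/8 s, in which the tool goes at most 62.5 mm and 10.7 degrees, less where a joint would pass 70% of its speed; a pose out of reach is approached as far as the arm can. A call with a gripper value outside its range is refused whole. The fingers move at their own pace and stop on an object; the grip force is fixed at half the most. Time passes only in rows, so rows that repeat a pose let the fingers close. It gives the time, the measured TCP pose, the force and the opening at its end, in the units of the state.
- robot.get_obs(): the state, without advancing time (a new reading comes with each control period).
- optics.camera(name): name is "scene" or "top" or "wrist"; returns (picture, depth): 400x640x3 uint8, red, green, blue; 400x640 float32, m along the optical axis (not along the pixel's ray), 0 where there is no reading.
- optics.camera_params(name): a dict with "fx", "fy", "cx", "cy" (pixels), "R" (3x3) and "t" (3): a world point X has camera coordinates R X + t. Camera axes: x right, y down, z forward; pixel columns grow to the right and rows downward; lengths in m; the calibration is good to about 2 mm. A picture is of the moment at which its call begins: read the wrist's pose just before it. camera_params takes no time and is no camera call; for the wrist camera it gives the pose at the moment of the call.
- robot.finish_job(): hands the job in, once; it reports no verdict.
The state is a dict: "t": time; "qpos": joint angles; "qd": joint speeds; "effort": joint torques, N m; "ee_pos": TCP position; "tool_rot": TCP orientation; "ft_force": force on the tool from outside, world axes, zero at the start; "torque": the same for the moment, N m; "grip_width": opening from 0.0 (shut) to 1.0 (fully open).
Only numpy, scipy, OpenCV 4.12 (cv2) and the standard library are available. Lean on these libraries where they do the work, as an engineer would, in place of code of your own. Each camera call takes 0.05 s, during which the arm holds its last target. There are 200 camera calls.

## Working session

There is one attempt and no reset: what is moved stays moved. The work goes in short steps, Python scripts to look and compute and a tool call to move; the robot and the scene stay as the last step left them, time stands still between calls to the robot, and variables do not carry over. Pictures are saved under pics/ and viewed, about 8 in all and at most 12, crops included, and the job is handed in when it is done.

Besides the shell and the picture viewer there is one more tool, called after "Request:" by a JSON object that holds its "api" and its "payload", one argument or row to a line. arm_command: Moves the arm, as the interface text tells. Its arguments: {"type":"object","properties":{"series":{"type":"array"}},"required":["series"]}

```bash
mkdir -p pics; ls; python3 - <<'E'
from station import robot, optics
import cv2, numpy as np
o=robot.get_obs(); print({k:np.round(v,3).tolist() for k,v in o.items()})
for n in("scene","top"):
    p,d=optics.camera(n); cv2.imwrite(f"pics/{n}0.png",p[:,:,::-1]); np.savez(f"{n}0.npz",p=p,d=d,**optics.camera_params(n))
    print(n,{k:np.round(v,3).tolist() for k,v in optics.camera_params(n).items()})
a=cv2.imread("pics/scene0.png");b=cv2.imread("pics/top0.png")
E
```

```text
pics
{'t': 0.0, 'qpos': [-1.55, 0.159, 1.598, 0.0, 1.386, -0.21], 'qd': [-0.001, -0.001, 0.0, -0.001, 0.0, -0.001], 'effort': [-0.0, -38.556, -32.211, 0.07, 0.038, -0.0], 'ee_pos': [0.131, -0.559, 0.214], 'tool_rot': [1.039, 1.311, -1.037], 'ft_force': [-0.187, 0.703, -0.859], 'torque': [-0.033, 0.021, -0.021], 'grip_width': 1.001}
scene {'fx': 490.086, 'fy': 490.086, 'cx': 318.003, 'cy': 204.711, 'R': [[-0.603, 0.798, -0.01], [0.542, 0.4, -0.739], [-0.586, -0.451, -0.673]], 't': [0.298, -0.195, 1.634]}
top {'fx': 402.985, 'fy': 402.985, 'cx': 314.485, 'cy': 198.716, 'R': [[0.025, -0.999, 0.024], [-0.99, -0.028, -0.135], [0.135, -0.021, -0.991]], 't': [-0.008, 0.522, 0.952]}
```

View pics/scene0.png

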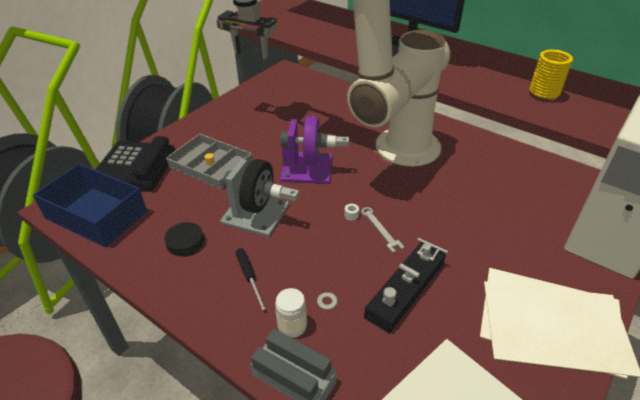

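View pics/top0.png

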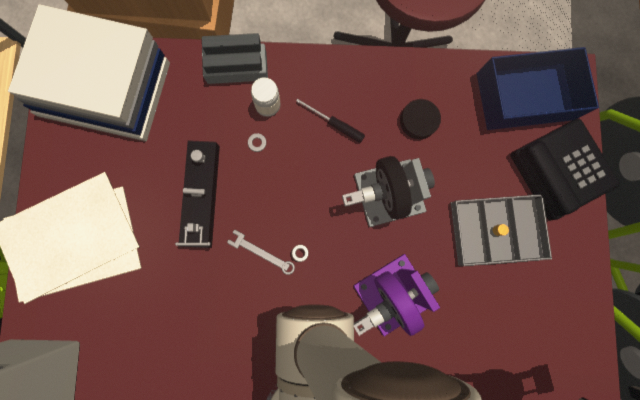

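```bash
python3 - <<'E'
import cv2, numpy as np
a=cv2.imread("pics/scene0.png")[225:335,350:460];b=cv2.imread("pics/top0.png")[135:255,160:240];c=cv2.imread("pics/top0.png")[150:230,330:440]
r=lambda x,h:cv2.resize(x,None,fx=h/x.shape[0],fy=h/x.shape[0],interpolation=cv2.INTER_CUBIC)
cv2.imwrite("pics/c1.png",np.hstack([r(a,400),r(b,400)]))
E
```

```text
(no output)
```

View pics/c1.png

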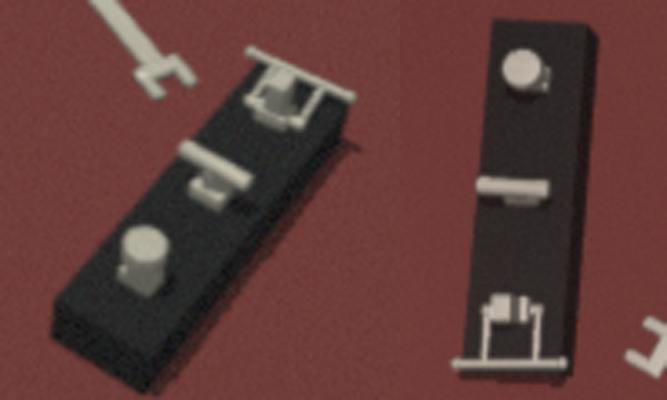

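```bash
cat > h.py <<'E'
from station import robot, optics
import cv2, numpy as np
from scipy.spatial.transform import Rotation as Ro
def shot(n):
    o=robot.get_obs(); P=optics.camera_params(n); p,d=optics.camera(n); return p,d,P
def plane(P,uv,z):
    uv=np.atleast_2d(uv).astype(float); R=np.array(P["R"]);t=np.array(P["t"])
    r=np.c_[(uv[:,0]-P["cx"])/P["fx"],(uv[:,1]-P["cy"])/P["fy"],np.ones(len(uv))]@R
    C=-R.T@t; s=(z-C[2])/r[:,2]; return C+r*s[:,None]
def cloud(P,d):
    v,u=np.mgrid[:d.shape[0],:d.shape[1]]
    c=np.stack([(u-P["cx"])/P["fx"]*d,(v-P["cy"])/P["fy"]*d,d],-1)
    return (c-np.array(P["t"]))@np.array(P["R"])
def proj(P,X):
    c=np.atleast_2d(X)@np.array(P["R"]).T+np.array(P["t"]); return np.c_[c[:,0]/c[:,2]*P["fx"]+P["cx"],c[:,1]/c[:,2]*P["fy"]+P["cy"]]
def st():
    o=robot.get_obs(); R=Ro.from_rotvec(o["tool_rot"]).as_matrix()
    print("t%.2f"%o["t"],"pos",np.round(o["ee_pos"],4),"F",np.round(o["ft_force"],1),"T",np.round(o["torque"],2),"w%.3f"%o["grip_width"],"q",np.round(o["qpos"],2)); return o,R
def save(n,p): cv2.imwrite(f"pics/{n}.png",cv2.cvtColor(p,cv2.COLOR_RGB2BGR))
E
python3 - <<'E'
from h import *
o,R=st(); print(np.round(R,3))
P=dict(np.load("top0.npz")); C=cloud(P,P["d"])
for n,u,v,h in [("tabtop",193,229,3),("bar",193,243,2),("barL",178,243,1),("barR",208,243,1),("axle end",349,199,2),("axle",360,197,2),("axle",368,195,2),("tyre",392,188,2)]:
    print(n,np.round(C[v,u],4), np.round(plane(P,(u,v),.119 if 'ax' in n else .054)[0],4))
# rack corners
m=((P["p"].max(2)<60)).astype(np.uint8); m[:, :170]=0;m[:,230:]=0;m[:130]=0;m[255:]=0
c=max(cv2.findContours(m,0,2)[0],key=cv2.contourArea); b=cv2.boxPoints(cv2.minAreaRect(c)); print(b,np.round(plane(P,b,.042),4))
# axle steel top: z .119 cloud
Q=C[150:235,330:400].reshape(-1,3); col=P["p"][150:235,330:400].reshape(-1,3).mean(1)
s=Q[(abs(Q[:,2]-.119)<.006)&(col>130)]; print(len(s),s.mean(0),cv2.fitLine(s[:,:2].astype(np.float32),2,0,.01,.01).ravel())
W=optics.camera_params("wrist"); Rw=np.array(W["R"]);print("wristcam pos",-Rw.T@np.array(W["t"]),Rw, W["fx"],W["cx"],W["cy"])
E
```

```text
t0.10 pos [ 0.1315 -0.5592  0.2137] F [-0.5 -1.2 -0.4] T [ 0.05 -0.02  0.  ] w1.002 q [-1.55  0.16  1.6  -0.    1.39 -0.21]
[[-0.     0.973  0.229]
 [ 0.002  0.229 -0.973]
 [-1.     0.    -0.002]]
tabtop [0.438  0.2845 0.0799] [0.4393 0.2916 0.054 ]
bar [0.4065 0.2893 0.0546] [0.4065 0.2895 0.054 ]
barL [0.4055 0.3235 0.0571] [0.4056 0.3245 0.054 ]
barR [0.4073 0.2532 0.0592] [0.4074 0.2544 0.054 ]
axle end [ 5.287e-01 -8.270e-02  2.000e-04] [ 0.5122 -0.0699  0.119 ]
axle [ 0.5178 -0.0949  0.1166] [ 0.5175 -0.0946  0.119 ]
axle [ 0.5214 -0.1115  0.1261] [ 0.5225 -0.1126  0.119 ]
tyre [ 0.5308 -0.1552  0.1733] [ 0.5511 -0.181   0.054 ]
[[178.35655 246.17342]
 [187.47325 139.812  ]
 [219.94893 142.59563]
 [210.83223 248.95705]] [[0.3983 0.3268 0.042 ]
 [0.6589 0.3227 0.042 ]
 [0.6544 0.2428 0.042 ]
 [0.3937 0.2497 0.042 ]]
297 [ 0.5198582  -0.09182298  0.11900361] [ 0.25805762 -0.96612954  0.5198582  -0.09182298]
wristcam pos [ 0.19751532 -0.54321905  0.38364065] [[ 0.22884702 -0.97346154 -0.00129418]
 [-0.94497053 -0.22246809  0.23987216]
 [-0.23379424 -0.05367107 -0.97080362]] 279.95110159150926 316.4757270278788 200.79676263625993
```

Request:
{"api": "arm_command", "payload": {
  "series": [
    [[-10, 6, -5], [0, 0, 0], 0],
    [[-10.6, 12, -10], [0, 0, 0], 0],
    [[-10.6, 17, -14], [0, 0, 0], 0],
    [[-10.6, 22, -18], [0, 0, 0], 0],
    [[-10.6, 27, -22], [0, 0, 0], 0]
  ]
}}

```text
t: 0.72
ee_pos: [0.3029, -0.3359, 0.3167]
tool_rot: [1.038, 1.309, -1.038]
ft_force: [0.8, 0.0, 0.1]
grip_width: 1.001
```

Request:
{"api": "arm_command", "payload": {
  "series": [
    [[0, 5, -4], [0, 0, 0], 0],
    [[0, 10, -8], [0, 0, 0], 0],
    [[0, 13.4, -10.5], [0, 0, 0], 0],
    [[0, 13.4, -10.5], [0, 0, 0], 0]
  ]
}}

```text
t: 1.23
ee_pos: [0.4095, -0.2024, 0.3161]
tool_rot: [1.034, 1.312, -1.033]
ft_force: [-1.1, -0.2, -0.0]
grip_width: 1.001
```

```bash
python3 - <<'E'
from h import *
o,R=st(); p,d,P=shot("wrist"); np.savez("w1.npz",p=p,d=d,**P)
save("w1",p); print(proj(P,[[.512,-.07,.119]]))
E
```

```text
t1.23 pos [ 0.4095 -0.2024  0.3161] F [-1.1 -0.2 -0. ] T [-0.03 -0.04 -0.02] w1.001 q [-0.72 -0.21  1.76  0.    1.59  0.61]
[[231.12494346  78.54819765]]
```

View pics/w1.png

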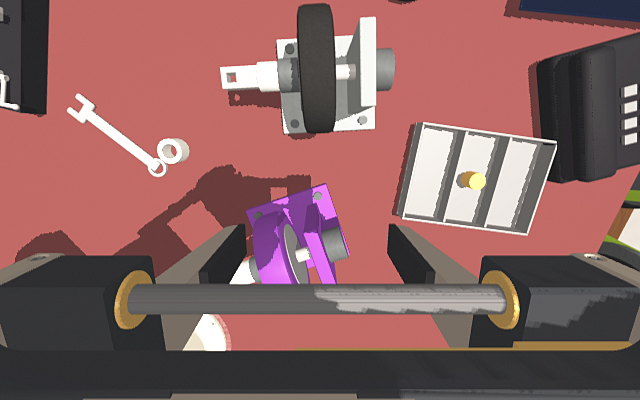

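The wrist view shows the grey stand's axle end at (220–258, 65–90) with the hole near (231,77). I'll measure both.

```bash
python3 - <<'E'
from h import *
P=dict(np.load("w1.npz")); p=P["p"]; g=cv2.cvtColor(p,cv2.COLOR_RGB2GRAY)
print(g[68:90:2,216:262:2])
m=(g[50:110,205:262]>190).astype(np.uint8)
cs,h=cv2.findContours(m,cv2.RETR_CCOMP,1)
for c,hh in zip(cs,h[0]):
    if cv2.contourArea(c)<15: continue
    r=cv2.minAreaRect(c); ctr=np.array(r[0])+[205,50]; b=cv2.boxPoints(r)+[205,50]
    print("hole" if hh[3]>=0 else "outer",ctr,r[1:],np.round(plane(P,np.vstack([ctr,b]),.119),4).tolist())
C=cloud(P,P["d"]); Q=C[60:95,215:262].reshape(-1,3); s=Q[(abs(Q[:,2]-.119)<.004)]; print(len(s),np.median(s,0),cv2.fitLine(s[:,:2].astype(np.float32),2,0,.01,.01).ravel())
rel=s[:,:2]-[.512,-.07]; a=np.array([-.258,.966]);n=np.array([-.966,-.258]); print(np.percentile(rel@a,[0,2,98,100]),np.percentile(rel@n,[1,5,50,95,99]))
E
```

```text
[[133 127 255 255 255 255 255 255 255 255 255 255 255 255 255 255 255 255
  255 255 255 255 255]
 [132 129 240 255 255 255 255 255 255 255 255 254 254 254 254 254 254 254
  254 254 247 255 255]
 [133 129 199 255 255 235 223 210 196 185 255 254 254 254 254 254 254 254
  254 255 249 255 255]
 [134 131 166 255 255 189 112 118 122 114 255 255 254 254 254 254 254 254
  254 254 255 255 255]
 [133 131 124 255 255 235 164 142 132 126 254 255 254 254 254 254 254 254
  254 255 249 255 255]
 [132 132 120 255 255 254 162 157 132 127 229 255 254 254 254 254 254 254
  254 255 226 255 255]
 [132 132 120 255 255 255 159 159 126 123 218 255 254 254 254 254 254 254
  254 254 255 255 255]
 [133 131 125 255 254 255 195 182 222 252 231 255 254 254 254 254 254 254
  254 254 255 255 255]
 [132 133 125 255 254 254 255 255 255 255 255 254 254 254 254 254 254 254
  255 255 255 250 254]
 [132 131 128 242 255 255 255 255 255 255 255 255 255 255 255 255 255 255
  255 255 252 250 254]
 [132 132 130 172 233 233 205 208 194 180 181 150 153 132 133 121 123 116
  123 115 117 100 252]]
outer [240.5  76. ] ((28.0, 41.0), 90.0) [[0.5175, -0.0806, 0.119], [0.5272, -0.054, 0.119], [0.5387, -0.1019, 0.119], [0.5076, -0.1079, 0.119], [0.4958, -0.0588, 0.119]]
hole [231.0799942   77.05999756] ((11.455129623413086, 11.172287940979004), 81.8698959350586) [[0.5137, -0.0697, 0.119], [0.5173, -0.0613, 0.119], [0.5222, -0.0741, 0.119], [0.51, -0.0781, 0.119], [0.505, -0.0652, 0.119]]
733 [ 0.51762118 -0.08157495  0.11863223] [ 0.28466827 -0.9586261   0.51756215 -0.08058736]
[-0.03819541 -0.03567322  0.01185231  0.01302287] [-0.01626157 -0.01412497 -0.00259003  0.00884037  0.01010259]
```

Request:
{"api": "arm_command", "payload": {
  "series": [
    [[0, 1.4, -5.2], [-10, 0, 0], 0],
    [[0, 2.8, -10.4], [-20, 0, 0], 0],
    [[0, 4.2, -15.6], [-30, 0, 0], 0],
    [[0, 5.6, -20.8], [-40, 0, 0], 0],
    [[0, 7, -26], [-50, 0, 0], 0]
  ]
}}

```text
t: 1.9
ee_pos: [0.417, 0.0645, 0.3164]
tool_rot: [0.364, 1.54, -0.365]
ft_force: [0.8, -0.1, -0.7]
grip_width: 0.999
```

Request:
{"api": "arm_command", "payload": {
  "series": [
    [[0, 4, -1.6], [-10, 0, 0], 0],
    [[0, 8, -3.2], [-20, 0, 0], 0],
    [[0, 12, -4.8], [-30, 0, 0], 0],
    [[2, 16, -6.4], [-40, 0, 0], 0],
    [[4, 20.3, -8], [-50, 0, 0], 0]
  ]
}}

```text
t: 2.52
ee_pos: [0.4382, 0.2814, 0.276]
tool_rot: [-0.321, 1.546, 0.32]
ft_force: [0.6, -0.3, -0.1]
grip_width: 1.0
```

Request:
{"api": "arm_command", "payload": {
  "series": [
    [[0, 0, 0], [-10, 0, 0], 0],
    [[0, 0, 0], [-20, 0, 0], 0],
    [[0, 0, 0], [-30, 0, 0], 0],
    [[0, 0, 0], [-40, 0, 0], 0],
    [[0, 0, 0], [-50, 0, 0], 0]
  ]
}}

```text
t: 3.15
ee_pos: [0.438, 0.2799, 0.2761]
tool_rot: [-0.994, 1.333, 0.993]
ft_force: [0.2, -0.5, 0.2]
grip_width: 1.003
```

```bash
python3 - <<'E'
from h import *
o,R=st(); print(np.round(R,3)); print(np.degrees(np.arctan2(R[1,2],R[0,2])))
E
```

```text
t3.15 pos [0.438  0.2799 0.2761] F [ 0.2 -0.5  0.2] T [-0.01 -0.19  0.04] w1.003 q [ 0.34 -0.02  1.67 -0.    1.5  -0.95]
[[-0.001 -0.958  0.285]
 [-0.001  0.285  0.958]
 [-1.     0.    -0.001]]
73.41501353484061
```

Request:
{"api": "arm_command", "payload": {
  "series": [
    [[2, 0, 0], [-9, 0, 0], 0],
    [[4, 0, 0], [-18, 0, 0], 0],
    [[4, 0, 0], [-18, 0, 0], 0]
  ]
}}

```text
t: 3.52
ee_pos: [0.4367, 0.2798, 0.2346]
tool_rot: [-1.222, 1.205, 1.224]
ft_force: [0.2, -1.2, 0.2]
grip_width: 0.998
```

```bash
python3 - <<'E'
from h import *
o,R=st(); print(np.round(R,3)); print(np.degrees(np.arctan2(R[1,2],R[0,2])))
p,d,P=shot("wrist"); np.savez("w2.npz",p=p,d=d,**P); save("w2",p)
E
```

```text
t3.52 pos [0.4367 0.2798 0.2346] F [ 0.2 -1.2  0.2] T [ 0.05 -0.16  0.05] w0.998 q [ 0.34  0.    1.72 -0.    1.42 -1.25]
[[-0.004 -1.    -0.017]
 [-0.002 -0.017  1.   ]
 [-1.     0.004 -0.002]]
91.00100595103224
```

View pics/w2.png

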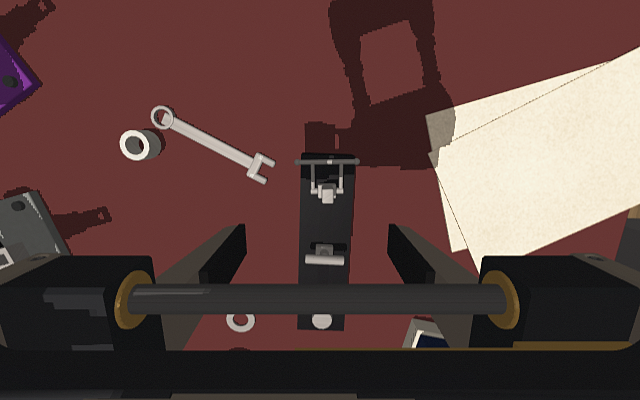

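```bash
python3 - <<'E'
from h import *
P=dict(np.load("w2.npz")); p=P["p"]; g=cv2.cvtColor(p,cv2.COLOR_RGB2GRAY); C=cloud(P,P["d"])
Q=C[150:225,285:375].reshape(-1,3)
t=Q[(Q[:,2]>.076)&(Q[:,2]<.09)]; print("tab",len(t),t.mean(0),t.min(0),t.max(0))
r=cv2.minAreaRect(t[:,:2].astype(np.float32)*1000);print(r)
B=Q[(Q[:,2]>.046)&(Q[:,0]<.412)&(Q[:,2]<.07)]; print("bar",len(B),np.median(B,0),B.min(0),B.max(0),cv2.fitLine(B[:,:2].astype(np.float32),2,0,.01,.01).ravel())
r=cv2.minAreaRect(B[:,:2].astype(np.float32)*1000);print(r)
k=Q[(abs(Q[:,2]-.054)<.003)&(Q[:,0]>.415)];print("collar",len(k),k.mean(0),k.min(0),k.max(0))
u=P["p"][150:350,295:360].max(2); 
m=(g[140:335,285:375]<48).astype(np.uint8);c=max(cv2.findContours(m,0,2)[0],key=cv2.contourArea);r=cv2.minAreaRect(c);b=cv2.boxPoints(r)+[285,140];print(r,np.round(plane(P,b,.042),4))
E
```

```text
tab 182 [0.44203812 0.29334467 0.0811405 ] [0.43344962 0.28681214 0.07605451] [0.45120098 0.30025366 0.08304918]
((442.22674560546875, 293.50335693359375), (17.788188934326172, 13.15701675415039), 1.6041253805160522)
bar 356 [0.40507201 0.29161013 0.05465604] [0.40051033 0.25171706 0.05083457] [0.41184596 0.3325752  0.05785493] [ 0.02405776 -0.99971056  0.40521368  0.29183325]
((406.40264892578125, 292.17010498046875), (10.248790740966797, 80.88551330566406), 1.2063592672348022)
collar 236 [0.43459334 0.29212531 0.05270501] [0.41531518 0.27300197 0.05100611] [0.45166895 0.31332339 0.05597867]
((44.5, 76.0), (152.0, 89.0), 90.0) [[0.3806 0.2394 0.042 ]
 [0.3786 0.3521 0.042 ]
 [0.5935 0.3663 0.042 ]
 [0.5959 0.2375 0.042 ]]
```

Request:
{"api": "arm_command", "payload": {
  "series": [
    [[4, -0.5, 1.35], [0, 0, 0], 0],
    [[9, -0.55, 1.35], [0, 0, 0], 0],
    [[14, -0.55, 1.35], [0, 0, 0], 0],
    [[15, -0.55, 1.35], [0, 0, 0], 0],
    [[15, -0.55, 1.35], [0, 0, 0], 0]
  ]
}}

```text
t: 4.2
ee_pos: [0.4434, 0.2953, 0.0878]
tool_rot: [-1.224, 1.199, 1.223]
ft_force: [0.5, -0.6, -0.3]
grip_width: 0.998
```

```bash
python3 - <<'E'
from h import *
o,R=st(); print(np.degrees(np.arctan2(R[1,2],R[0,2])))
p,d,P=shot("wrist"); C=cloud(P,d); Q=C[80:260,220:420].reshape(-1,3); t=Q[(Q[:,2]>.078)&(Q[:,2]<.0835)&(abs(Q[:,0]-.442)<.03)&(abs(Q[:,1]-.293)<.03)]
print("tab",len(t),t.mean(0),cv2.minAreaRect(t[:,:2].astype(np.float32)*1000))
B=Q[(Q[:,2]>.048)&(Q[:,0]<.412)&(Q[:,0]>.39)&(Q[:,2]<.07)]; print("bar",len(B),np.median(B,0),B.min(0),B.max(0))
if len(B): print(cv2.fitLine(B[:,:2].astype(np.float32),2,0,.01,.01).ravel())
save("w3",p)
E
```

```text
t4.20 pos [0.4434 0.2953 0.0878] F [ 0.5 -0.6 -0.3] T [ 0.04 -0.16 -0.  ] w0.998 q [ 0.36  0.19  1.83 -0.    1.12 -1.23]
91.13567052447488
tab 527 [0.4418934  0.2931577  0.08135072] ((442.3567810058594, 293.1045227050781), (17.67110824584961, 13.526893615722656), 0.8786258697509766)
bar 1013 [0.40506524 0.2920735  0.05476431] [0.39994635 0.25095486 0.05120353] [0.41195891 0.33319597 0.05741736]
[ 0.03145196 -0.9995053   0.4052374   0.2921855 ]
```

Request:
{"api": "arm_command", "payload": {
  "series": [
    [[1.5, 0.1, -0.2], [-0.3, 0, 0], 0],
    [[3.1, 0.1, -0.2], [-0.3, 0, 0], 0],
    [[3.1, 0.1, -0.2], [-0.3, 0, 0], 0],
    [[3.1, 0.1, -0.2], [-0.3, 0, 0], 120],
    [[3.1, 0.1, -0.2], [-0.3, 0, 0], 255]
  ]
}}

```text
t: 4.88
ee_pos: [0.4418, 0.2934, 0.056]
tool_rot: [-1.229, 1.196, 1.228]
ft_force: [-0.7, 0.5, 0.1]
grip_width: 0.805
```

Request:
{"api": "arm_command", "payload": {
  "series": [
    [[0, 0, 0], [0, 0, 0], 255],
    [[0, 0, 0], [0, 0, 0], 255],
    [[0, 0, 0], [0, 0, 0], 255],
    [[0, 0, 0], [0, 0, 0], 255],
    [[0, 0, 0], [0, 0, 0], 255]
  ]
}}

```text
t: 5.5
ee_pos: [0.4414, 0.2933, 0.0555]
tool_rot: [-1.229, 1.197, 1.229]
ft_force: [-0.8, 0.4, -0.6]
grip_width: 0.261
```

Request:
{"api": "arm_command", "payload": {
  "series": [
    [[0, 0, 0], [0, 0, 0], 255],
    [[0, 0, 0], [0, 0, 0], 255],
    [[0, 0, 0], [0, 0, 0], 255],
    [[0, 0, 0], [0, 0, 0], 255]
  ]
}}

```text
t: 6.0
ee_pos: [0.4414, 0.2932, 0.0555]
tool_rot: [-1.229, 1.197, 1.229]
ft_force: [0.3, -0.3, -0.3]
grip_width: 0.152
```

Request:
{"api": "arm_command", "payload": {
  "series": [
    [[-2, 0, 0], [0, 0, 0], 255],
    [[-5, 0, 0], [0, 0, 0], 255],
    [[-10, 0, 0], [0, 0, 0], 255],
    [[-15, 0, 0], [0, 0, 0], 255],
    [[-20, 0, 0], [0, 0, 0], 255]
  ]
}}

```text
t: 6.62
ee_pos: [0.441, 0.2931, 0.2567]
tool_rot: [-1.229, 1.197, 1.229]
ft_force: [0.7, 0.2, -1.8]
grip_width: 0.146
```

```bash
python3 - <<'E'
from h import *
o,R=st(); print(np.round(R,3),np.degrees(np.arctan2(R[1,2],R[0,2])))
E
```

```text
t6.62 pos [0.441  0.2931 0.2567] F [ 0.7  0.2 -1.8] T [ 0.07 -0.13 -0.05] w0.146 q [ 0.36  0.01  1.67  0.    1.46 -1.24]
[[-0.001 -1.    -0.027]
 [-0.    -0.027  1.   ]
 [-1.     0.001 -0.   ]] 91.52165191913393
```

Request:
{"api": "arm_command", "payload": {
  "series": [
    [[0, -0.8, -5], [10, 0, 0], 255],
    [[0, -1.6, -10], [20, 0, 0], 255],
    [[0, -2.4, -15], [30, 0, 0], 255],
    [[0, -3.2, -20], [40, 0, 0], 255],
    [[0, -3.9, -26.2], [50, 0, 0], 255]
  ]
}}

```text
t: 7.25
ee_pos: [0.4873, 0.0312, 0.2552]
tool_rot: [-0.563, 1.496, 0.564]
ft_force: [0.7, 0.0, -1.9]
grip_width: 0.152
```

Request:
{"api": "arm_command", "payload": {
  "series": [
    [[0, 0, 0], [10, 0, 0], 255],
    [[0, 0, 0], [20, 0, 0], 255],
    [[0, 0, 0], [25.7, 0, 0], 255],
    [[0, 0, 0], [25.7, 0, 0], 255]
  ]
}}

```text
t: 7.75
ee_pos: [0.4871, 0.0324, 0.2551]
tool_rot: [-0.217, 1.56, 0.218]
ft_force: [0.0, -0.5, -0.8]
grip_width: 0.15
```

```bash
python3 - <<'E'
from h import *
o,R=st(); print(np.round(R,3),np.degrees(np.arctan2(R[1,2],R[0,2])))
p,d,P=shot("wrist"); np.savez("w4.npz",p=p,d=d,**P); save("w4",p); print(proj(P,[[.5137,-.0697,.119]]))
E
```

```text
t7.75 pos [0.4871 0.0324 0.2551] F [ 0.  -0.5 -0.8] T [-0.08 -0.09  0.02] w0.150 q [-0.18 -0.1   1.78  0.    1.46 -0.46]
[[-0.001 -0.274  0.962]
 [ 0.     0.962  0.274]
 [-1.     0.    -0.001]] 15.880569460592763
[[313.85051242 279.06642238]]
```

View pics/w4.png

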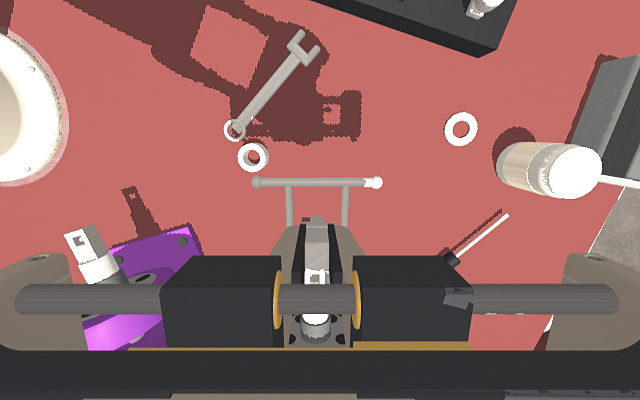

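Request:
{"api": "arm_command", "payload": {
  "series": [
    [[0, -2.5, 4.5], [0, 0, 0], 255],
    [[0, -5, 9], [0, 0, 0], 255],
    [[0, -7, 9], [0, 0, 0], 255],
    [[0, -7, 9], [0, 0, 0], 255],
    [[0, -7, 9], [0, 0, 0], 255]
  ]
}}

```text
t: 8.43
ee_pos: [0.5922, -0.01, 0.2559]
tool_rot: [-0.217, 1.56, 0.217]
ft_force: [-0.6, 0.0, -1.5]
grip_width: 0.146
```

```bash
python3 - <<'E'
from h import *
o,R=st(); print(np.round(R,3),np.degrees(np.arctan2(R[1,2],R[0,2])))
p,d,P=shot("wrist"); np.savez("w5.npz",p=p,d=d,**P); u,v=proj(P,[[.5137,-.0697,.119]])[0].astype(int); print(u,v)
save("w5",p); c=p[v-60:v+60,u-80:u+80]; save("w5c",cv2.resize(c,None,fx=5,fy=5,interpolation=cv2.INTER_NEAREST))
C=cloud(P,d); Q=C[v-60:v+60,u-80:u+80].reshape(-1,3); s=Q[(abs(Q[:,2]-.119)<.003)&(np.linalg.norm(Q[:,:2]-[.515,-.075],axis=1)<.045)]
print(len(s),cv2.minAreaRect(s[:,:2].astype(np.float32)*1000))
g=cv2.cvtColor(p,cv2.COLOR_RGB2GRAY)[v-60:v+60,u-80:u+80]
for th in(170,200,230):
  cs,h=cv2.findContours((g>th).astype(np.uint8),cv2.RETR_CCOMP,1)
  for q,hh in zip(cs,h[0]):
    if hh[3]>=0 and 60<cv2.contourArea(q)<1500:
      r=cv2.minAreaRect(q); print(th,r,plane(P,np.array(r[0])+[u-80,v-60],.119))
E
```

```text
t8.43 pos [ 0.5922 -0.01    0.2559] F [-0.6  0.  -1.5] T [-0.03 -0.1  -0.01] w0.146 q [-0.22  0.18  1.49  0.    1.47 -0.5 ]
[[ 0.    -0.273  0.962]
 [ 0.     0.962  0.273]
 [-1.     0.     0.   ]] 15.84909585639163
236 224
756 ((518.75390625, -80.94374084472656), (30.834274291992188, 51.67521667480469), 15.343358039855957)
170 ((80.5, 59.5), (11.0, 11.0), 90.0) [[ 0.51404002 -0.06867793  0.119     ]]
200 ((81.0, 59.5), (11.0, 12.0), 90.0) [[ 0.51459422 -0.06852053  0.119     ]]
230 ((81.0, 59.0), (12.0, 12.0), 90.0) [[ 0.51446853 -0.06792697  0.119     ]]
```

View pics/w5c.png

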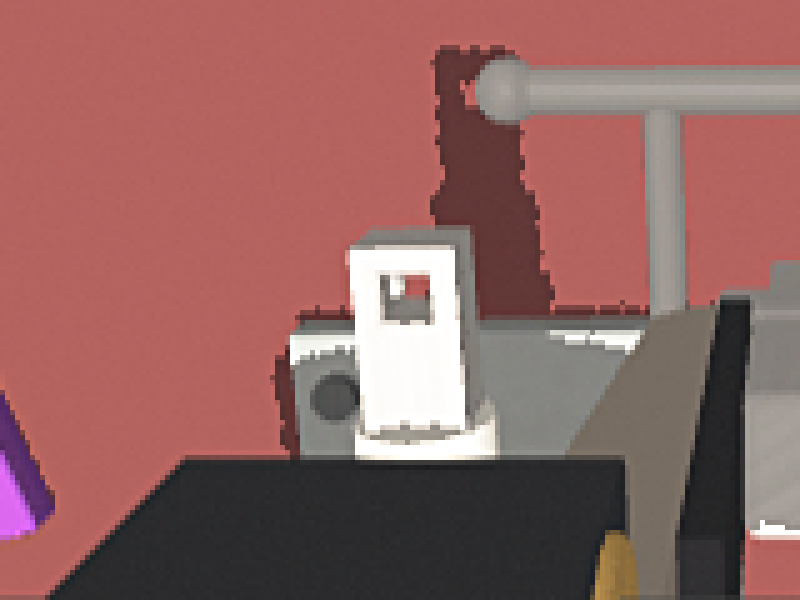

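```bash
python3 - <<'E'
from h import *
P=dict(np.load("w5.npz"))
f=lambda x,y:(x/5-.5+156,y/5-.5+164)
X=plane(P,[f(406,298),f(406,247),f(416,425),f(349,247),f(463,247),f(365,425),f(467,425)],.119); print(np.round(X[:,:2],4))
d=X[1]-X[2]; print(np.degrees(np.arctan2(d[1],d[0])))
for a,b in((3,5),(4,6)): d=X[a]-X[b]; print(np.degrees(np.arctan2(d[1],d[0])))
d=X[4]-X[3]; print(np.degrees(np.arctan2(d[1],d[0])),np.linalg.norm(d))
# held tab & bar
C=cloud(P,P["d"]); 
Q=C.reshape(-1,3); B=Q[(Q[:,2]>.22)&(Q[:,2]<.27)&(np.linalg.norm(Q[:,:2]-[.582,.027],axis=1)<.045)]
B=B[(B[:,:2]-[.592,-.01])@[-.273,.962]>.03]; print(len(B),B.mean(0),cv2.minAreaRect(B[:,:2].astype(np.float32)*1000))
E
```

```text
[[ 0.5142 -0.0681]
 [ 0.5116 -0.0561]
 [ 0.523  -0.0983]
 [ 0.4991 -0.0597]
 [ 0.5241 -0.0526]
 [ 0.5114 -0.1016]
 [ 0.5345 -0.0951]]
105.02716387635803
106.32209213009862
103.73308735245983
15.854736956452555 0.02602276809312236
1451 [0.58294692 0.0262462  0.25508092] ((583.2085571289062, 24.75516128540039), (81.7003173828125, 11.527260780334473), 15.907503128051758)
```

Request:
{"api": "arm_command", "payload": {
  "series": [
    [[0, -1.7, -4.5], [0, 0, 0], 255],
    [[0, -3.5, -9.1], [0, 0, 0], 255],
    [[3, -3.5, -9.1], [0, 0, 0], 255],
    [[6, -3.5, -9.1], [0, 0, 0], 255],
    [[8, -3.5, -9.1], [0, 0, 0], 255]
  ]
}}

```text
t: 9.1
ee_pos: [0.5139, -0.068, 0.1746]
tool_rot: [-0.217, 1.56, 0.218]
ft_force: [0.3, 0.1, -1.4]
grip_width: 0.149
```

Request:
{"api": "arm_command", "payload": {
  "series": [
    [[0.4, 0, 0], [0, 0, 0], 255],
    [[0.6, 0, 0], [0, 0, 0], 255],
    [[0.6, 0, 0], [0, 0, 0], 255]
  ]
}}

```text
t: 9.48
ee_pos: [0.5156, -0.069, 0.1706]
tool_rot: [-0.218, 1.558, 0.216]
ft_force: [-0.6, -0.6, -0.9]
grip_width: 0.147
```

```bash
python3 - <<'E'
from h import *
o,R=st()
p,d,P=shot("scene"); u,v=proj(P,[[.514,-.069,.125]])[0].astype(int); print(u,v)
a=cv2.resize(p[v-40:v+35,u-50:u+50],None,fx=8,fy=8,interpolation=cv2.INTER_CUBIC); save("s1",a)
E
```

```text
t9.47 pos [ 0.5156 -0.069   0.1706] F [-0.6 -0.6 -0.9] T [-0.04 -0.14  0.04] w0.147 q [-0.37  0.05  1.8   0.    1.29 -0.64]
291 190
```

View pics/s1.png

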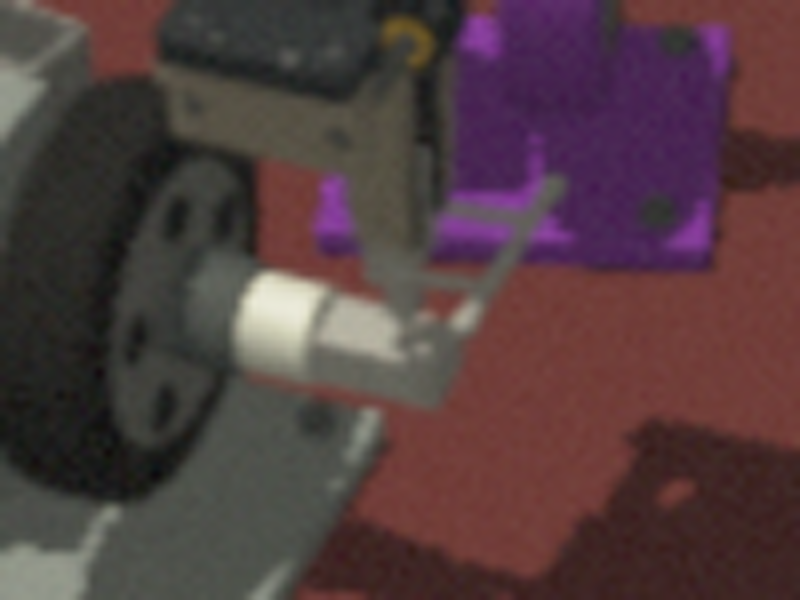

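Request:
{"api": "arm_command", "payload": {
  "series": [
    [[0.5, 0.1, -0.15], [0, 0, 0], 255],
    [[0.9, 0.1, -0.15], [0, 0, 0], 255],
    [[1.1, 0.1, -0.15], [0, 0, 0], 255],
    [[1.2, 0.1, -0.15], [0, 0, 0], 255]
  ]
}}

```text
t: 10.02
ee_pos: [0.5132, -0.0684, 0.1572]
tool_rot: [-0.217, 1.56, 0.217]
ft_force: [-1.1, -0.5, -0.7]
grip_width: 0.149
```

Request:
{"api": "arm_command", "payload": {
  "series": [
    [[0.1, 0, 0], [0, 0, 0], 255],
    [[0.2, 0, 0], [0, 0, 0], 255],
    [[0.2, 0, 0], [0, 0, 0], 255]
  ]
}}

```text
t: 10.4
ee_pos: [0.5133, -0.0684, 0.1555]
tool_rot: [-0.217, 1.56, 0.217]
ft_force: [0.5, -0.2, -1.0]
grip_width: 0.15
```

Request:
{"api": "arm_command", "payload": {
  "series": [
    [[0.1, 0, 0], [0, 0, 0], 255],
    [[0.2, 0, 0], [0, 0, 0], 255],
    [[0.3, 0, 0], [0, 0, 0], 255],
    [[0.4, 0, 0], [0, 0, 0], 255]
  ]
}}

```text
t: 10.9
ee_pos: [0.5133, -0.0684, 0.1514]
tool_rot: [-0.217, 1.56, 0.217]
ft_force: [0.0, -1.2, -1.2]
grip_width: 0.147
```

Request:
{"api": "arm_command", "payload": {
  "series": [
    [[0.1, 0, 0], [0, 0, 0], 255],
    [[0.2, 0, 0], [0, 0, 0], 255],
    [[0.3, 0, 0], [0, 0, 0], 255],
    [[0.4, 0, 0], [0, 0, 0], 255]
  ]
}}

```text
t: 11.4
ee_pos: [0.5137, -0.0685, 0.1478]
tool_rot: [-0.217, 1.559, 0.216]
ft_force: [0.4, 0.7, 1.5]
grip_width: 0.153
```

Request:
{"api": "arm_command", "payload": {
  "series": [
    [[0.1, 0, 0], [0, 0, 0], 255],
    [[0.2, 0, 0], [0, 0, 0], 255],
    [[0.3, 0, 0], [0, 0, 0], 255],
    [[0.4, 0, 0], [0, 0, 0], 255]
  ]
}}

```text
t: 11.9
ee_pos: [0.5137, -0.0685, 0.1436]
tool_rot: [-0.217, 1.559, 0.216]
ft_force: [1.5, 0.3, 2.2]
grip_width: 0.144
```

Request:
{"api": "arm_command", "payload": {
  "series": [
    [[0.2, 0, 0], [0, 0, 0], 255],
    [[0.4, 0, 0], [0, 0, 0], 255],
    [[0.6, 0, 0], [0, 0, 0], 255],
    [[0.7, 0, 0], [0, 0, 0], 255],
    [[0.8, 0, 0], [0, 0, 0], 255]
  ]
}}

```text
t: 12.52
ee_pos: [0.5135, -0.0682, 0.1354]
tool_rot: [-0.217, 1.559, 0.217]
ft_force: [3.2, 1.1, 1.5]
grip_width: 0.154
```

Request:
{"api": "arm_command", "payload": {
  "series": [
    [[0.1, 0, 0], [0, 0, 0], 255],
    [[0.2, 0, 0], [0, 0, 0], 255]
  ]
}}

```text
t: 12.78
ee_pos: [0.5135, -0.0683, 0.1335]
tool_rot: [-0.217, 1.56, 0.217]
ft_force: [3.9, 1.7, 0.9]
grip_width: 0.152
```

Request:
{"api": "arm_command", "payload": {
  "series": [
    [[0.1, 0, -0.05], [0, 0, 0], 255],
    [[0.1, 0, -0.05], [0, 0, 0], 255]
  ]
}}

```text
t: 13.02
ee_pos: [0.513, -0.0685, 0.1325]
tool_rot: [-0.217, 1.559, 0.217]
ft_force: [4.6, 1.5, -0.2]
grip_width: 0.15
```

Request:
{"api": "arm_command", "payload": {
  "series": [
    [[0.05, 0, 0.1], [0, 0, 0], 255],
    [[0.1, 0, 0.1], [0, 0, 0], 255]
  ]
}}

```text
t: 13.28
ee_pos: [0.5136, -0.0684, 0.1324]
tool_rot: [-0.217, 1.561, 0.217]
ft_force: [-0.1, 0.9, 9.7]
grip_width: 0.15
```

Request:
{"api": "arm_command", "payload": {
  "series": [
    [[0.05, 0, 0], [0, 0, 0], 255],
    [[0.1, 0, 0], [0, 0, 0], 255]
  ]
}}

```text
t: 13.52
ee_pos: [0.5136, -0.0684, 0.1324]
tool_rot: [-0.217, 1.561, 0.217]
ft_force: [-3.7, 2.4, 16.3]
grip_width: 0.148
```

Request:
{"api": "arm_command", "payload": {
  "series": [
    [[0.1, 0, 0], [0, 0, 0], 255],
    [[0.1, 0, 0], [0, 0, 0], 255]
  ]
}}

```text
t: 13.78
ee_pos: [0.5136, -0.0684, 0.1323]
tool_rot: [-0.218, 1.561, 0.217]
ft_force: [-5.0, 2.9, 19.5]
grip_width: 0.154
```

```bash
python3 - <<'E'
from h import *
o,R=st()
p,d,P=shot("scene"); u,v=291,190
a=cv2.resize(p[v-40:v+35,u-50:u+50],None,fx=8,fy=8,interpolation=cv2.INTER_CUBIC); save("s2",a)
E
```

```text
t13.78 pos [ 0.5136 -0.0684  0.1323] F [-5.   2.9 19.5] T [ 0.61  1.01 -0.  ] w0.154 q [-0.37  0.09  1.84 -0.    1.21 -0.64]
```

View pics/s2.png

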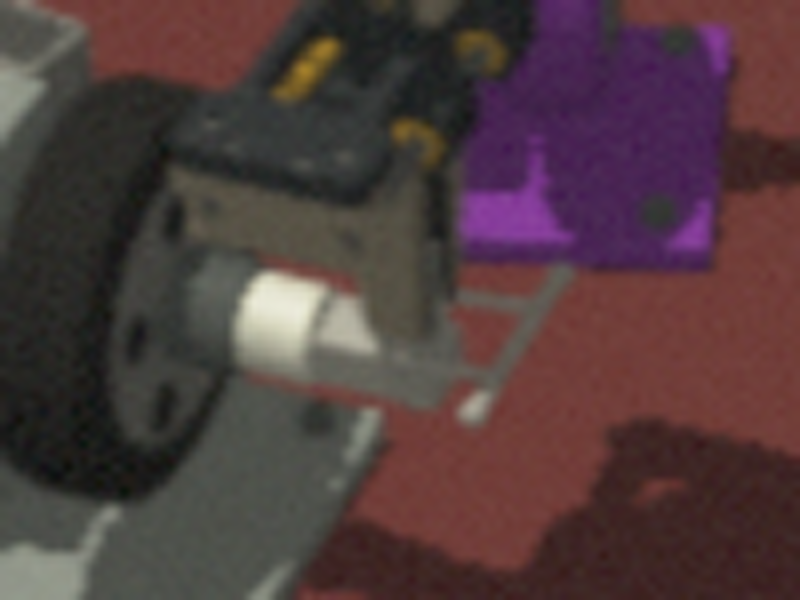

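Request:
{"api": "arm_command", "payload": {
  "series": [
    [[-0.2, 0, 0], [0, 0, 0], 255],
    [[-0.2, 0, 0], [0, 0, 0], 111],
    [[-0.2, 0, 0], [0, 0, 0], 111],
    [[-0.2, 0, 0], [0, 0, 0], 111],
    [[-0.2, 0, 0], [0, 0, 0], 111]
  ]
}}

```text
t: 14.45
ee_pos: [0.5134, -0.0681, 0.1309]
tool_rot: [-0.216, 1.561, 0.217]
ft_force: [-0.5, 0.3, -0.1]
grip_width: 0.553
```

```bash
python3 - <<'E'
from h import *
o,R=st()
p,d,P=shot("wrist"); np.savez("w6.npz",p=p,d=d,**P); save("w6",p)
E
```

```text
t14.45 pos [ 0.5134 -0.0681  0.1309] F [-0.5  0.3 -0.1] T [ 0.04 -0.07  0.05] w0.553 q [-0.37  0.09  1.84 -0.    1.21 -0.64]
```

View pics/w6.png

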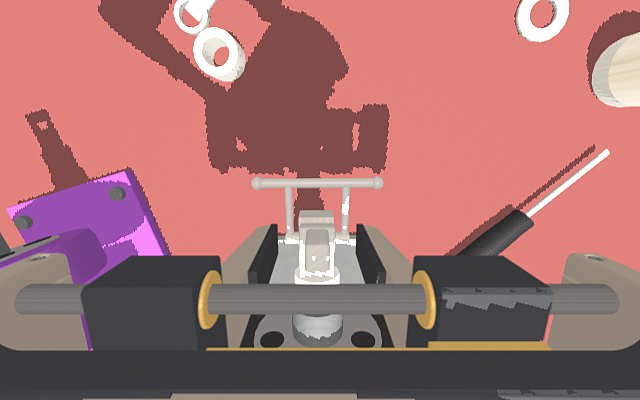

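Request:
{"api": "arm_command", "payload": {
  "series": [
    [[-2, 0, 0], [0, 0, 0], 111],
    [[-4.5, 0, 0], [0, 0, 0], 111],
    [[-4.5, 3, 0], [0, 0, -5], 111],
    [[-4.5, 6, 0], [0, 0, -15], 111],
    [[-4.5, 6, 0], [0, 0, -25], 111]
  ]
}}

```text
t: 15.12
ee_pos: [0.4976, -0.0093, 0.1774]
tool_rot: [-0.553, 1.469, -0.129]
ft_force: [0.6, 0.5, -0.8]
grip_width: 0.568
```

Request:
{"api": "arm_command", "payload": {
  "series": [
    [[0, 0, 0], [0, 0, -10], 111],
    [[0, 0, 0], [0, 0, -20], 111],
    [[0, 0, 0], [0, 0, -20], 111],
    [[0, 0, 0], [0, 0, -20], 111]
  ]
}}

```text
t: 15.62
ee_pos: [0.4979, -0.0106, 0.1769]
tool_rot: [-0.8, 1.367, -0.398]
ft_force: [0.4, 0.3, 0.6]
grip_width: 0.561
```

```bash
cat >> h.py <<'E'
H=np.array([.5136,-.0684,0]); SX=np.array([-.2725,.9622,0]); SY=np.array([-.9622,-.2725,0])
def rel(p): p=np.asarray(p)-H; return np.round(np.stack([p@SX,p@SY,p[...,2]],-1)*1000,1)
def bar():
    # bar from wrist depth, stand-frame rel. to hole (mm)
    p,d,P=shot("wrist"); C=cloud(P,d); r=(C-H)@np.array([SX,SY,[0,0,1]]).T*1000
    return p,r,P
E
python3 - <<'E'
from h import *
o,R=st(); print(rel(o["ee_pos"])); print(np.round(np.array([SX,SY,[0,0,1]])@R,3))
p,r,P=bar(); save("w7",p)
Q=r.reshape(-1,3); B=Q[(Q[:,0]>26)&(Q[:,0]<50)&(abs(Q[:,1])<45)&(Q[:,2]>100)&(Q[:,2]<142)]; print(len(B)); 
if len(B): print(np.median(B,0),np.percentile(B,[2,98],axis=0))
c=proj(P,[H+SX*.0374+[0,0,.1315]])[0]; print(c)
E
```

```text
t15.62 pos [ 0.4979 -0.0106  0.1769] F [0.4 0.3 0.6] T [ 0.29 -0.01  0.01] w0.561 q [ 0.19  0.07  1.97 -0.86  1.19  0.29]
[ 59.9  -0.6 176.9]
[[-0.706  0.709 -0.   ]
 [-0.    -0.    -1.   ]
 [-0.709 -0.706  0.   ]]
872
[ 39.62677152  -1.19246152 130.92207432] [[ 29.22599427 -39.32331528 127.15347383]
 [ 41.5729583   37.53914014 133.01102302]]
[314.51436709 197.8276106 ]
```

Request:
{"api": "arm_command", "payload": {
  "series": [
    [[1.5, 0.8, 0], [0, 0, 0], 111],
    [[3, 1.6, 0], [0, 0, 0], 111],
    [[3.7, 1.6, 0], [0, 0, 0], 111],
    [[3.7, 1.6, 0], [0, 0, 0], 111]
  ]
}}

```text
t: 16.18
ee_pos: [0.5011, -0.0255, 0.1383]
tool_rot: [-0.802, 1.369, -0.4]
ft_force: [0.1, 0.8, 0.2]
grip_width: 0.566
```

```bash
python3 - <<'E'
from h import *
o,R=st(); print(rel(o["ee_pos"]))
E
```

```text
t16.18 pos [ 0.5011 -0.0255  0.1383] F [0.1 0.8 0.2] T [ 0.26 -0.01 -0.04] w0.566 q [ 0.16  0.13  2.   -0.9   1.12  0.35]
[ 44.7   0.4 138.3]
```

Request:
{"api": "arm_command", "payload": {
  "series": [
    [[0.8, 0.2, 0], [0, 0, 0], 111],
    [[1.1, 0.6, 0], [0, 0, 0], 111],
    [[1.6, 1.0, 0], [0, 0, 0], 111],
    [[2.2, 1.3, 0], [0, 0, 0], 111],
    [[2.8, 1.5, 0], [0, 0, 0], 111]
  ]
}}

```text
t: 16.8
ee_pos: [0.504, -0.0334, 0.108]
tool_rot: [-0.802, 1.367, -0.398]
ft_force: [-0.0, 3.3, 0.5]
grip_width: 0.567
```

```bash
python3 - <<'E'
from h import *
o,R=st(); print(rel(o["ee_pos"]))
p,r,P=bar(); m=(abs(r[...,1])<22)&(r[...,0]>12)&(r[...,0]<50)&(r[...,2]>80)&(r[...,2]<140)
B=r[m]; b=B[abs(B[:,1])<10]; print(len(B),len(b)); 
if len(b): print(np.median(b,0),np.percentile(b,[2,98],axis=0))
save("w8",p)
E
```

```text
t16.80 pos [ 0.504  -0.0334  0.108 ] F [-0.   3.3  0.5] T [0.68 0.04 0.1 ] w0.567 q [ 0.14  0.18  2.01 -0.93  1.06  0.4 ]
[ 36.3  -0.3 108. ]
1308 553
[ 13.18863226  -0.93560796 108.98754764] [[ 12.02698581  -9.44255686 102.64195368]
 [ 36.6586228    9.48743553 118.21182824]]
```

Request:
{"api": "arm_command", "payload": {
  "series": [
    [[0.65, 0.1, 0], [0, 0, 0], 111],
    [[1.3, 0.1, 0], [0, 0, 0], 111],
    [[1.95, 0, 0], [0, 0, 0], 111],
    [[2.6, -0.2, 0], [0, 0, 0], 111],
    [[2.9, -0.4, 0], [0, 0, 0], 111]
  ]
}}

```text
t: 17.48
ee_pos: [0.5103, -0.0567, 0.0907]
tool_rot: [-0.802, 1.367, -0.4]
ft_force: [-0.8, 2.1, 0.3]
grip_width: 0.564
```

```bash
python3 - <<'E'
from h import *
o,R=st(); print(rel(o["ee_pos"]))
E
```

```text
t17.48 pos [ 0.5103 -0.0567  0.0907] F [-0.8  2.1  0.3] T [0.48 0.05 0.04] w0.564 q [ 0.09  0.21  2.02 -0.97  1.01  0.41]
[12.2 -0.  90.7]
```

Request:
{"api": "arm_command", "payload": {
  "series": [
    [[0.3, -0.2, 0], [0, 0, 0], 111],
    [[0.55, -0.4, 0], [0, 0, 0], 111],
    [[0.8, -0.6, 0], [0, 0, 0], 111],
    [[0.8, -0.6, 0], [0, 0, 0], 111]
  ]
}}

```text
t: 17.98
ee_pos: [0.5132, -0.0659, 0.0897]
tool_rot: [-0.802, 1.367, -0.4]
ft_force: [0.1, 0.1, 0.6]
grip_width: 0.564
```

Request:
{"api": "arm_command", "payload": {
  "series": [
    [[0.1, -0.1, 0], [0, 0, 0], 111],
    [[0.1, -0.1, 0], [0, 0, 0], 111]
  ]
}}

```text
t: 18.23
ee_pos: [0.5135, -0.067, 0.0896]
tool_rot: [-0.802, 1.367, -0.399]
ft_force: [-0.4, 1.3, 0.5]
grip_width: 0.565
```

```bash
python3 - <<'E'
from h import *
o,R=st(); print(rel(o["ee_pos"]))
E
```

```text
t18.23 pos [ 0.5135 -0.067   0.0896] F [-0.4  1.3  0.5] T [0.39 0.02 0.04] w0.565 q [ 0.07  0.21  2.02 -0.98  0.99  0.4 ]
[ 1.4 -0.3 89.6]
```

Request:
{"api": "arm_command", "payload": {
  "series": [
    [[0.1, -0.1, 0], [0, 0, 0], 111],
    [[0.1, -0.1, 0], [0, 0, 0], 111]
  ]
}}

```text
t: 18.48
ee_pos: [0.5138, -0.0681, 0.0894]
tool_rot: [-0.802, 1.367, -0.399]
ft_force: [-2.6, 4.2, 1.0]
grip_width: 0.561
```

Request:
{"api": "arm_command", "payload": {
  "series": [
    [[0.1, -0.1, 0], [0, 0, 0], 111],
    [[0.1, -0.1, 0], [0, 0, 0], 111]
  ]
}}

```text
t: 18.73
ee_pos: [0.514, -0.0687, 0.0893]
tool_rot: [-0.801, 1.367, -0.398]
ft_force: [-4.2, 8.5, 4.3]
grip_width: 0.566
```

Request:
{"api": "arm_command", "payload": {
  "series": [
    [[-0.2, 0.2, 0], [0, 0, 0], 111],
    [[-3, 0.2, 0], [0, 0, 0], 111],
    [[-7, 0.2, 0], [0, 0, 0], 111],
    [[-11, 0.2, 0], [0, 0, 0], 111],
    [[-11, 0.2, 0], [0, 0, 0], 111]
  ]
}}

```text
t: 19.35
ee_pos: [0.4943, 0.0078, 0.1682]
tool_rot: [-0.802, 1.361, -0.399]
ft_force: [0.2, -0.5, -0.8]
grip_width: 0.562
```

```bash
python3 - <<'E'
from h import *
o,R=st(); print(rel(o["ee_pos"]))
p,r,P=bar(); save("w9",p)
for n,xs,zs in(("bar",(-15,25),(70,97)),("collar top",(-10,10),(125,140)),("tab",(-12,12),(152,165))):
    m=(abs(r[...,1])<42)&(r[...,0]>xs[0])&(r[...,0]<xs[1])&(r[...,2]>zs[0])&(r[...,2]<zs[1]); B=r[m]
    print(n,len(B),len(B) and (np.median(B,0),np.percentile(B,[2,98],axis=0)))
    if n=="bar":
        for lo,hi in((-42,-24),(24,42)):
            b=B[(B[:,1]>lo)&(B[:,1]<hi)]; print(len(b), len(b) and np.round(np.c_[np.median(b,0),np.percentile(b,[5,95],axis=0).T],1).tolist())
c=proj(P,[H+[0,0,.11]])[0].astype(int); print(c)
s,d,Q=shot("scene"); u,v=291,190
A=cv2.resize(s[v-40:v+40,u-40:u+40],(400,400),interpolation=cv2.INTER_CUBIC)
y0,x0=np.clip(c[1]-60,0,280),c[0]-60; Bm=cv2.resize(p[y0:y0+120,x0:x0+120],(400,400),interpolation=cv2.INTER_CUBIC)
save("fin",np.hstack([A,Bm]))
E
```

```text
t19.35 pos [0.4943 0.0078 0.1682] F [ 0.2 -0.5 -0.8] T [0.27 0.01 0.08] w0.562 q [ 0.24  0.09  1.97 -0.86  1.2   0.34]
[ 78.5  -2.2 168.2]
bar 540 (array([ 1.56781702, -2.21765913, 88.54269023]), array([[ -1.12040513, -39.5353507 ,  84.04029265],
       [  4.42563665,  37.79407802,  96.28871885]]))
110 [[1.6, -0.9, 3.2], [-33.3, -40.5, -25.0], [88.2, 84.6, 90.3]]
89 [[1.6, -1.0, 3.2], [33.0, 25.1, 38.7], [88.5, 85.4, 90.2]]
collar top 454 (array([  7.59821456,  -1.21458786, 129.4563831 ]), array([[ -5.37204458, -20.39182004, 125.19511922],
       [  9.22408707,  18.85572767, 139.1722207 ]]))
tab 195 (array([  7.46340508,  -1.20138543, 157.65666097]), array([[ -6.75249615,  -7.47019725, 152.43516308],
       [  9.53920273,   5.41628234, 158.98598307]]))
[312 216]
```

View pics/fin.png

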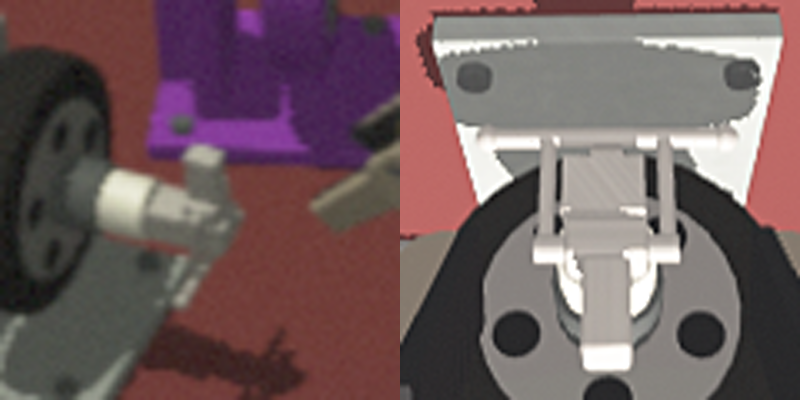

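```bash
python3 -c "
from station import robot
print(robot.finish_job())"
```

```text
the job is handed in; nothing more can be done
None
```

The wheel is locked and the job is handed in at about 19.4 s of robot time. I took the ringed pin out of the rack and turned it so its ring pointed towards the axle's free end. I then pushed it home through the axle hole, swung the ring to its end stop with both fingers straddling the axle, and backed off clear.

What the last checks showed:
- **Pin home:** the collar stopped the push at about 20 N with the tool height unchanged. The final depth view put the pin's top at 159 mm, exactly where it should be when fully seated.
- **Ring down:** the bar reads within about 1 mm of straight below the hinge, at about 87 mm height. I pressed it against the end stop with about 10 N, and it stayed there when I let go.
- **Robot clear:** the wrist force was near zero after retreating, and in the final view the fingers were clear of everything.
- **Forces:** no reading passed about 20 N at any point. A sideways force of up to about 5 N appeared while inserting; it came from a small offset, which I corrected before the collar touched.
- **Disagreements:** the rack stood with its long side along the ring's direction, although its description has the pins' x axes across it, so I went by the images. Hole position estimates differed by 1 to 2 mm between views, within calibration; the pin entered on the first try.

I did not take a final picture of the whole table to confirm the other things stayed put, but nothing was touched on the way.

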